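Cover the pot of brass spacers

TASK

Pick up the green lid by its black knob, carry it over to the green pot that holds the brass spacers and set it on the rim, so that it sits fully down and level. Set it down rather than dropping it, and do not tip either pot or push it away; the grey pot of screws stays open where it stands.

Things in the scene. Friction and masses are not known exactly. Their poses are not given: they have to be found in the camera images.
- pot_lid: Loose green plastic lid, about 0.1 kg, lying right way up on the right-hand worktop. From below: a centring plug 10 mm deep (68 mm across, tapering to 54 mm at its underside), a disc 100 mm across and 5 mm thick (10 to 15 mm above the origin), and in its middle an upright round black knob, 26 mm across, from 15 to 47 mm above the origin. Origin: centre of the underside of the plug (on the worktop at the start); z up. Round: yaw means nothing.
- green_pot: Loose open round green plastic pot part-filled with brass spacers, on the left-hand worktop. 90 mm outside diameter, 60 mm high, 82 mm inside diameter, 4 mm wall; the filling reaches 31 mm above the origin at most. About 0.35 kg. Origin: centre of its underside, on the worktop; z up. With the lid seated the disc rests on the rim and the lid's origin is 50 mm above this pot's origin.
- grey_pot: Loose open round grey plastic pot of the same sizes part-filled with dark screws, also on the left-hand worktop; a bystander to be left open. The two pots may stand in either place. Origin: centre of its underside; z up.
Things that resemble listed ones, but are neither listed nor needed, are in the scene too. What is shaped like the pot_lid but purple is not meant.

How it is judged:
By the outcome, as a careful person would: the job done as asked, in the order asked, and still so for the second after the job is handed in, with the robot touching nothing.
It also fails if it takes over 38 s, if anything falls off the work surface, if the arm or the gripper's body presses on something with over 40 N, if the wrist force passes 120 N, or if a joint passes its speed limit or range.

ROBOT

A 7-joint arm with a two-finger parallel gripper is mounted at the origin on a cart in front of the work surface, level with it; the furniture and walls round the work are solid. World frame = base frame: x ahead of the robot, y to its left, z up, the work surface at z = 0. Lengths are in m, angles in rad, forces in N, time in s.
With the tool pointing down it reaches from about 0.4 to 0.925 m from the base axis. Payload 5.6 kg.
Tool frame: the origin (TCP) lies on the centre line of the jaws, within the pads' length; the fingertips stand 14 mm ahead of it and the grasp point (between the pads) lies 5 mm behind it; z points along the fingers, y is the direction in which the jaws open and shut (so a half turn about z gives the same grasp; the last joint's range is limited). The gripper opens to 85 mm and grips with 20 to 120 N. Pads are 22 mm wide; open, the fingers measure 114 mm over their backs; the gripper's body (76 mm by 85 mm) begins 54 mm behind the grasp point. The pads swing forward as they close: fully open they stand 13 mm farther back than shut.
Start: joints at [1.137, 0.468, -0.012, 1.603, 0.006, 1.071, -0.056], TCP at [0.248, -0.601, 0.245] pointing down, gripper open.
Joint ranges: [-2.53, 2.53], [-0.31, 2.02], [-1.57, 1.55], [0.28, 2.44], [-1.29, 4.43], [0.15, 1.84], [-2.92, 2.92]. Speed limits (rad/s): [2.57, 2.57, 3.14, 3.14, 3.14, 3.14, 3.14].

INTERFACE

Orientations are given as a rotation vector (axis times angle).
In Python, from rig import env gives the robot as it stands. The module is installed in compiled form; this text tells all that it offers.
- The arm moves only by the shell command python3 -m pendant 'ROWS' [OPENING] [FORCE]. ROWS is JSON, a list of rows, each a list of 4 numbers: the shift along the tool's x, y, z in cm, then the turn about the tool's z in rad. In form: [[dx, dy, dz, spin], ...]. A call has exactly 5 rows; each row shifts and turns the commanded pose from where the row before left it, along the tool's axes as they then stand; what a row does not reach is not made up. A row lasts 1/10 s, in which the tool goes at most 50 mm and 8.59 degrees, less where a joint would pass 70% of its speed; a pose out of reach is approached as far as the arm can. A call is refused whole if a number of a shift passes 5 or a number of a turn 0.15, either way. A call with a gripper value outside its range is refused whole. OPENING is the finger opening in cm, from 0 to 8.54, set as the call begins (- or left out, the last holds). The fingers move at their own pace and stop on an object; FORCE is the grip in N (left out, the last holds). Time passes only in rows, so rows that do not move let the fingers close, or fill a call up. It gives the time, the measured TCP pose, the force and the opening at its end, in the units of the state.
- env.read_state(): the state, without advancing time (a new reading comes with each control period).
- env.camera(name): name is "scene" or "top" or "wrist"; returns a dict with "img" (480x640x3 uint8, red, green, blue), "mtx" (3x3 intrinsics, pixels), "rvec" (rotation vector, rad) and "tvec" (3), from world to camera coordinates, as OpenCV has them; the wrist camera has in their place "hand_eye" (4x4, takes a point from camera to tool coordinates, whose origin is the TCP and whose axes are the flange's). Camera axes: x right, y down, z forward; pixel columns grow to the right and rows downward; lengths in m; the calibration is good to about 2 mm. A picture is of the moment at which its call begins: read the wrist's pose just before it. There is no depth.
- env.finish_job(): hands the job in, once; it reports no verdict.
The state is a dict: "t": time; "q": joint angles; "qvel": joint speeds; "joint_torque": joint torques, N m; "position": TCP position; "ee_rot": TCP orientation; "wrist_force": force on the tool from outside, world axes, zero at the start; "torque": the same for the moment, N m; "width": opening from 0.0 (shut) to 1.0 (fully open).
Only numpy, scipy, OpenCV 4.12 (cv2) and the standard library are available. Lean on these libraries where they do the work, as an engineer would, in place of code of your own. Each camera call takes 0.05 s, during which the arm holds its last target.

## Working session

There is one attempt and no reset: what is moved stays moved. The work goes in short steps, Python scripts to look and compute and a shell command to move; the robot and the scene stay as the last step left them, time stands still between calls to the robot, and variables do not carry over. Pictures are saved under pics/ and viewed, and the job is handed in when it is done.

```bash
mkdir -p pics
python3 - <<'E'
from rig import env
import cv2
s=env.read_state();print({k:(v if not hasattr(v,'round') else v) for k,v in s.items()})
for n in("scene","top"):
    c=env.camera(n);cv2.imwrite(f"pics/{n}0.png",c["img"][:,:,::-1]);print(n,c["mtx"],c["rvec"],c["tvec"])
E
```

```text
{'t': 0.0, 'q': array([ 1.1370293 ,  0.4683836 , -0.01157829,  1.60368949,  0.00598649,
        1.07138856, -0.05631881]), 'qvel': array([-1.07379353e-03,  1.21817229e-05,  6.97309909e-04, -9.45394744e-04,
        1.07495821e-03,  1.16912958e-03,  4.56443523e-04]), 'joint_torque': array([ 5.27289048e-04, -5.32384622e+01,  2.16271367e-02, -2.51300651e+01,
        1.13886848e-02,  7.79791415e-03, -2.25946502e-05]), 'position': array([ 0.24729505, -0.60051015,  0.24430686]), 'ee_rot': array([-3.08011489e+00, -6.09402996e-01,  7.52393726e-04]), 'wrist_force': array([ 1.08560611,  0.31793072, -0.5182823 ]), 'torque': array([-0.0409316 ,  0.06964944, -0.06841839]), 'width': 0.9986854695372825}
scene [[474.5119818    0.         321.60882752]
 [  0.         474.5119818  235.20735553]
 [  0.           0.           1.        ]] [ 2.02071763 -0.62842766  0.33577965] [-0.49626881  0.11547982  1.40122394]
top [[481.21015362   0.         322.6312433 ]
 [  0.         481.21015362 239.01974366]
 [  0.           0.           1.        ]] [ 2.17038189 -2.22646242  0.03964842] [-0.16187906  0.48788699  1.49704778]
```

View pics/scene0.png

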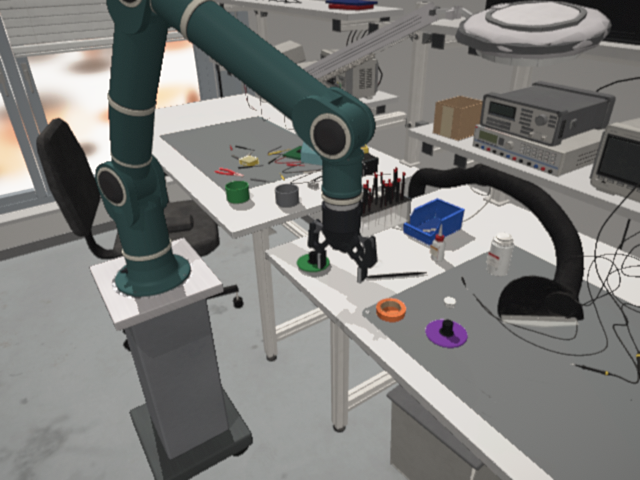

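View pics/top0.png

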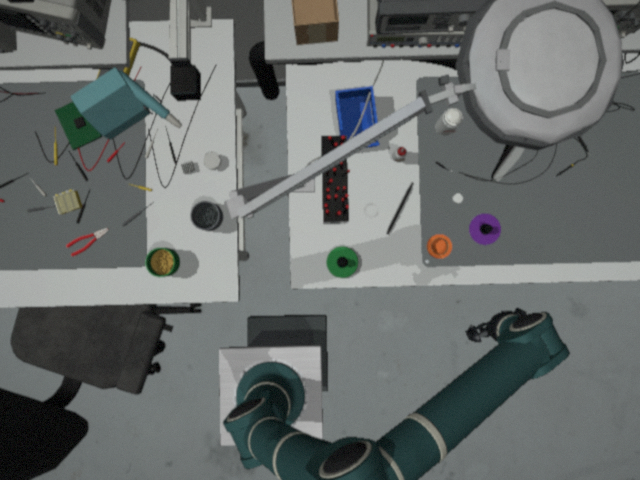

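Run:
```python
import cv2,numpy as np
t=cv2.imread("pics/top0.png");s=cv2.imread("pics/scene0.png")
a=cv2.resize(t[230:290,310:390],None,fx=5,fy=5,interpolation=2);b=cv2.resize(t[190:290,130:230],None,fx=4,fy=4,interpolation=2)[:400]
c=cv2.resize(s[230:290,270:350],None,fx=5,fy=5,interpolation=2);d=cv2.resize(s[160:235,200:320],None,fx=4,fy=4,interpolation=2)[:300,:400]
def pad(x):
    o=np.zeros((300,400,3),np.uint8);x=x[:300,:400];o[:x.shape[0],:x.shape[1]]=x;return o
b=cv2.resize(t[195:285,130:250],None,fx=3.3333,fy=3.3333,interpolation=2)
cv2.imwrite("pics/crop0.png",np.vstack([np.hstack([pad(a),pad(b)]),np.hstack([pad(c),pad(d)])]))
```

```text
(no output)
```

View pics/crop0.png

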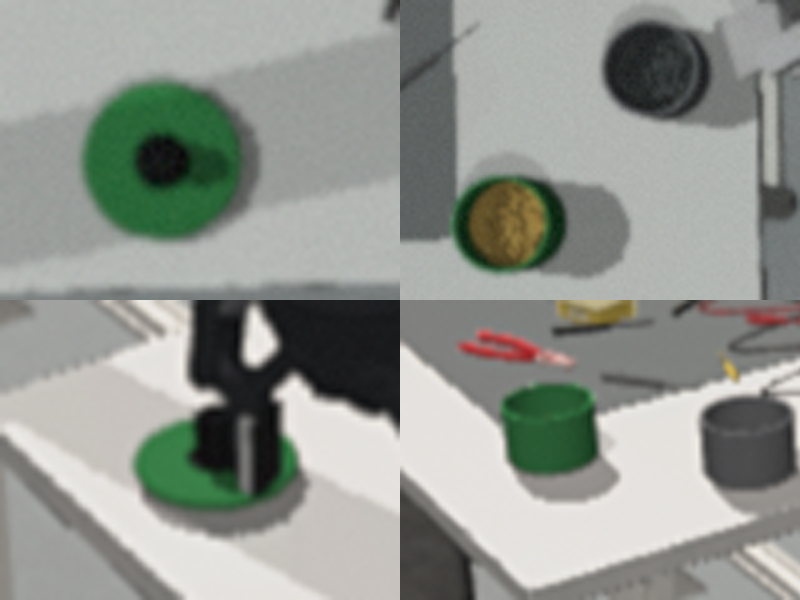

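Candidates: green lid with black knob, top (343,262); purple lid, top (485,229) (not meant); orange ring, top (440,246). The crop confirms a green disc with a black knob. I choose it. The green pot with brass is at (163,262), and the grey pot with screws at (207,215).

```bash
cat > h.py <<'E'
import numpy as np,cv2
from scipy.spatial.transform import Rotation as R
def ray(c,u,v):
    Rm=cv2.Rodrigues(np.array(c["rvec"],float))[0];t=np.array(c["tvec"],float).ravel()
    d=Rm.T@np.linalg.inv(c["mtx"])@[u,v,1];return -Rm.T@t,d
def pt(c,u,v,z):
    o,d=ray(c,u,v);return o+d*(z-o[2])/d[2]
def proj(c,P):
    return cv2.projectPoints(np.array(P,float).reshape(-1,3),np.array(c["rvec"]),np.array(c["tvec"]),c["mtx"],None)[0].reshape(-1,2)
def green(img,box):
    x0,y0,x1,y1=box;h=cv2.cvtColor(img,cv2.COLOR_RGB2HSV)[y0:y1,x0:x1]
    m=((h[...,0]>45)&(h[...,0]<85)&(h[...,1]>90)).astype(np.uint8)
    k=max(cv2.findContours(m,0,1)[0],key=cv2.contourArea);k=cv2.convexHull(k)
    e=cv2.fitEllipse(k);return e[0][0]+x0,e[0][1]+y0,e[1]
E
python3 - <<'E'
from rig import env
from h import *
c=env.camera("top")
u,v,a=green(c["img"],(315,235,375,290));print(u,v,a,pt(c,u,v,.0125))
u,v,a=green(c["img"],(140,240,190,285));print(u,v,a,pt(c,u,v,.058))
print(pt(c,343,262.2,.047),pt(c,163,261.6,.06),pt(c,205.5,215.5,.06))
s=env.camera("scene")
u,v,a=green(s["img"],(290,240,335,280));print(u,v,a,pt(s,u,v,.0125))
st=env.read_state();r=R.from_rotvec(st["ee_rot"]).as_matrix();print(r,st["position"])
E
```

```text
342.1157855987549 261.604923248291 (30.364458084106445, 30.6242733001709) [ 0.41146758 -0.23322391  0.0125    ]
165.4068603515625 261.9255657196045 (25.591915130615234, 26.76936149597168) [0.42439987 0.30339237 0.058     ]
[ 0.40983629 -0.23465531  0.047     ] [0.42556568 0.31000718 0.06      ] [0.56207729 0.17915171 0.06      ]
312.6574001312256 262.5317325592041 (17.057825088500977, 31.84098243713379) [ 0.40696324 -0.23682695  0.0125    ]
[[ 9.24633060e-01  3.80858820e-01 -5.13073041e-04]
 [ 3.80859153e-01 -9.24632535e-01  9.89956582e-04]
 [-9.73703317e-05 -1.11075515e-03 -9.99999378e-01]] [ 0.24743374 -0.60072582  0.24467468]
```

Run:
```python
from rig import env
from h import *
c=env.camera("top");s=env.camera("scene")
for z in (.2,.4,.6,.8,1.):
    for uv in((235,207),(420,110)):
        p=pt(c,*uv,z);print(z,uv,p.round(3),proj(s,p).round(0))
# lid, pot rim fit overlays
img=c["img"].copy()
def circ(P,r,z):
    a=np.linspace(0,2*np.pi,60);return np.c_[P[0]+r*np.cos(a),P[1]+r*np.sin(a),0*a+z]
out=[]
for cam in(c,s):
    im=cv2.resize(cam["img"],None,fx=4,fy=4,interpolation=2)
    for P,r,z in(((.4255,.310),.045,.06),((.4255,.310),.045,0),((.562,.179),.045,.06),((.4105,-.234),.05,.015),((.4105,-.234),.013,.047)):
        cv2.polylines(im,[np.int32((proj(cam,circ(P,r,z))+.5)*4)],1,(255,0,0),1)
    out.append(im)
a=out[0];b=out[1]
g=np.vstack([np.hstack([a[195*4:270*4+20,138*4:238*4],a[228*4:308*4-0,305*4:405*4][:320]]),np.hstack([b[165*4:235*4,210*4:310*4],b[225*4:295*4,270*4:370*4]])])
cv2.imwrite("pics/fit.png",g[:,:,::-1])
```

```text
0.2 (235, 207) [0.57  0.063 0.2  ] [[303. 162.]]
0.2 (420, 110) [ 0.825 -0.453  0.2  ] [[474. 195.]]
0.4 (235, 207) [0.547 0.026 0.4  ] [[301. 106.]]
0.4 (420, 110) [ 0.764 -0.411  0.4  ] [[457. 128.]]
0.6 (235, 207) [ 0.525 -0.011  0.6  ] [[298.  39.]]
0.6 (420, 110) [ 0.703 -0.37   0.6  ] [[436.  48.]]
0.8 (235, 207) [ 0.503 -0.048  0.8  ] [[295. -43.]]
0.8 (420, 110) [ 0.641 -0.329  0.8  ] [[413. -45.]]
1.0 (235, 207) [ 0.48  -0.085  1.   ] [[ 291. -146.]]
1.0 (420, 110) [ 0.58  -0.287  1.   ] [[ 384. -159.]]
```

View pics/fit.png

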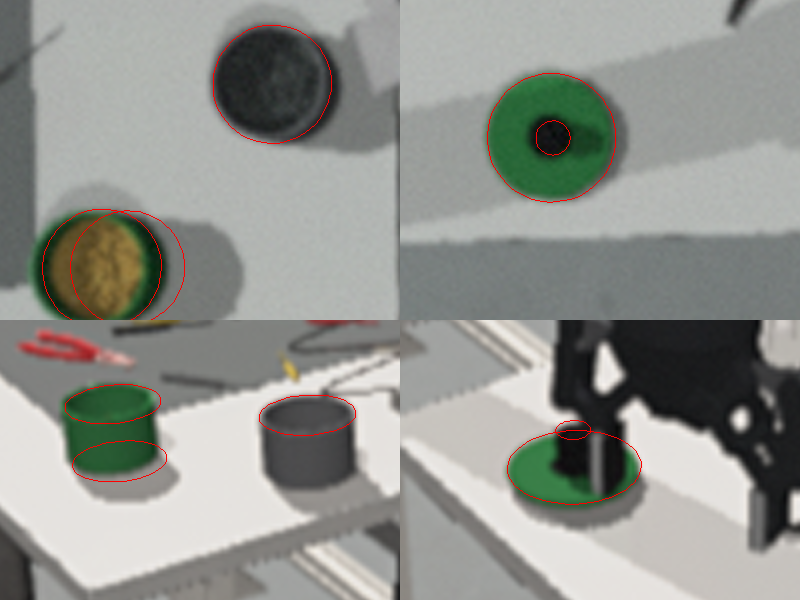

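Green pot's rim in the top view sits about 2 px left of my first guess (y≈0.317); lid fit is good. Moving towards the lid.

```bash
python3 -m pendant '[[2.9,-2.75,0.5,0],[2.9,-2.75,0.5,0],[2.9,-2.75,1,0],[2.9,-2.75,1,0],[2.9,-2.75,1,0]]' 8.5 40
```

```text
t: 0.8
position: [0.3297, -0.4172, 0.2051]
ee_rot: [3.081, 0.61, 0.0]
wrist_force: [0.8, 0.3, -0.6]
width: 0.995
```

```bash
python3 -m pendant '[[2.9,-2.75,1,0],[2.9,-2.75,1,0],[2.9,-2.75,1,0],[2.9,-2.75,1,0],[2.4,-2.4,1,0]]'
```

```text
t: 1.3
position: [0.4085, -0.2395, 0.1552]
ee_rot: [3.081, 0.612, 0.001]
wrist_force: [0.4, -0.0, -0.4]
width: 0.997
```

Run:
```python
from rig import env
from h import *
st=env.read_state();print(st["t"],st["position"],st["ee_rot"],st["q"])
w=env.camera("wrist");s=env.camera("scene");t=env.camera("top")
print(w["hand_eye"],w["mtx"])
for n,i in(("w1",w),("s1",s),("t1",t)):cv2.imwrite(f"pics/{n}.png",i["img"][:,:,::-1])
```

```text
1.3 [ 0.40852847 -0.23946189  0.15517729] [3.08125262e+00 6.11562082e-01 1.11763238e-03] [ 0.60929786  0.30963848 -0.17349525  2.09271777  0.07736797  0.74438
 -0.79195165]
[[ 2.04780763e-04 -9.61158248e-01 -2.75997791e-01  6.99981972e-02]
 [ 9.99999924e-01  1.05176947e-04  3.75687998e-04 -2.32880216e-04]
 [-3.32067012e-04 -2.75997847e-01  9.61158196e-01 -1.27433713e-01]
 [ 0.00000000e+00  0.00000000e+00  0.00000000e+00  1.00000000e+00]] [[343.77547043   0.         313.16709177]
 [  0.         343.77547043 238.41613483]
 [  0.           0.           1.        ]]
```

View pics/w1.png

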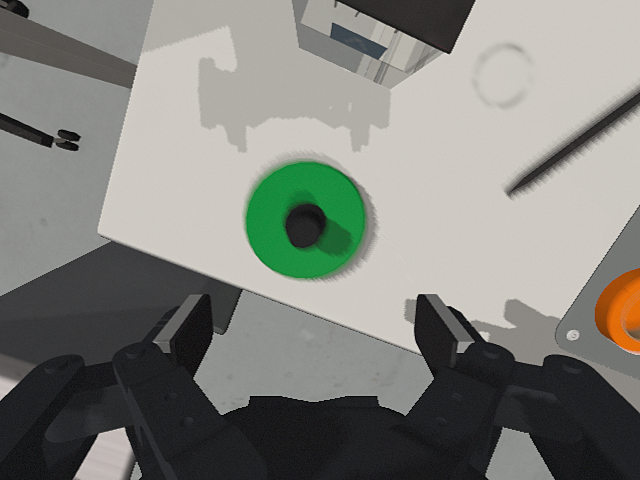

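View pics/s1.png

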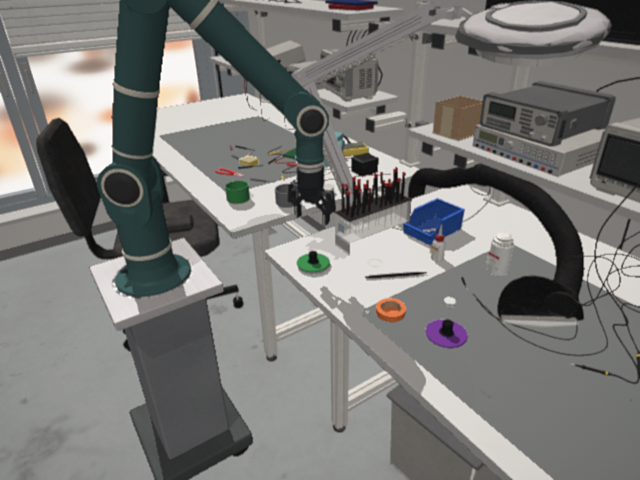

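View pics/t1.png

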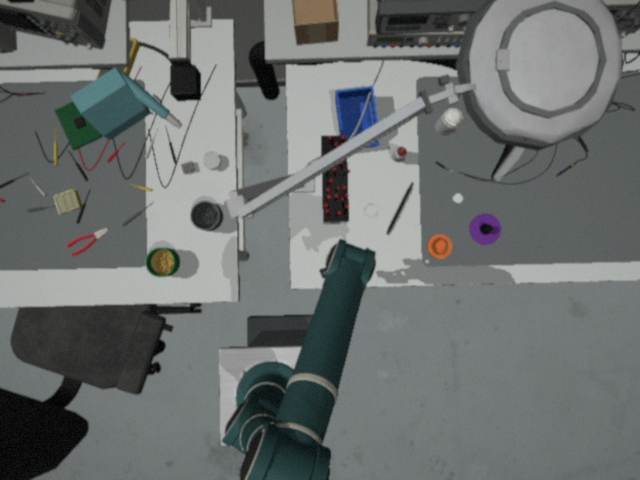

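```bash
cat >> h.py <<'E'
def wpt(w,st,u,v,z):
    T=np.eye(4);T[:3,:3]=R.from_rotvec(st["ee_rot"]).as_matrix();T[:3,3]=st["position"]
    M=T@np.array(w["hand_eye"]);d=M[:3,:3]@np.linalg.inv(w["mtx"])@[u,v,1];o=M[:3,3];return o+d*(z-o[2])/d[2]
def tool(st,p):
    return R.from_rotvec(st["ee_rot"]).as_matrix().T@(np.array(p)-st["position"])*100
E
python3 - <<'E'
from rig import env
from h import *
st=env.read_state();w=env.camera("wrist");t=env.camera("top")
u,v,a=green(w["img"],(235,150,380,290));p=wpt(w,st,u,v,.015);print(u,v,a,p,tool(st,[p[0],p[1],.034]))
k=wpt(w,st,307,218,.047);print(k)
for uv in((342,241),(375,250),(352,241)):
    for z in(.45,.55):print(uv,z,pt(t,*uv,z))
i=cv2.resize(w["img"][140:300,230:390],None,fx=3.5,fy=3.5,interpolation=2);cv2.imwrite("pics/w1c.png",i[:,:,::-1])
E
```

```text
308.3831481933594 221.77916717529297 (119.54167175292969, 121.95905303955078) [ 0.41314594 -0.23266934  0.015     ] [ 0.70422044 -0.39695146 12.08931746]
[ 0.42243162 -0.22827539  0.047     ]
(342, 241) 0.45 [ 0.46015526 -0.21883482  0.45      ]
(342, 241) 0.55 [ 0.45659311 -0.21523111  0.55      ]
(375, 250) 0.45 [ 0.43838106 -0.29123036  0.45      ]
(375, 250) 0.55 [ 0.43686387 -0.28082752  0.55      ]
(352, 241) 0.45 [ 0.45958896 -0.24095825  0.45      ]
(352, 241) 0.55 [ 0.45608    -0.23527679  0.55      ]
```

View pics/w1c.png

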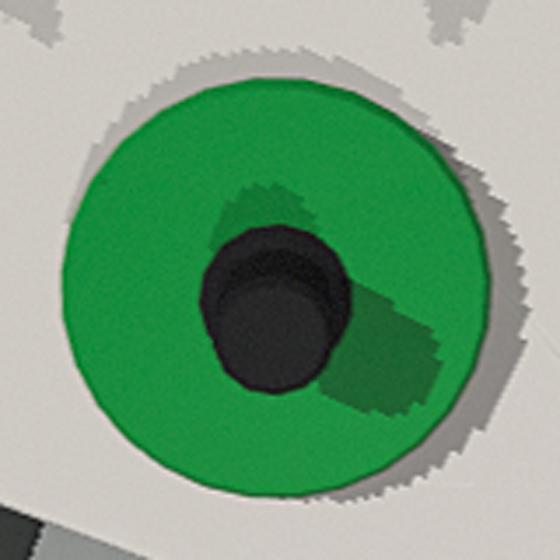

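The knob's top centre is at wrist px (308,235), giving about (0.412,-0.233). This agrees with the disc centre, so I'm descending.

```bash
python3 -m pendant '[[0.35,-0.2,2.5,0],[0.35,-0.2,3,0],[0,0,2.5,0],[0,0,1.2,0],[0,0,0,0]]' 5.5
```

```text
t: 2.05
position: [0.4114, -0.2358, 0.0622]
ee_rot: [-3.081, -0.607, 0.004]
wrist_force: [-0.4, 0.2, 0.3]
width: 0.644
```

Run:
```python
from rig import env
from h import *
w=env.camera("wrist");st=env.read_state();print(st["position"],st["width"],st["wrist_force"],tool(st,[.4127,-.2327,.034]))
cv2.imwrite("pics/w2.png",w["img"][:,:,::-1])
```

```text
[ 0.4122943  -0.23596799  0.06324722] 0.6478119824690479 [ 0.46501483 -0.19592998 -0.25821805] [ 0.16347618 -0.28636494  2.92467309]
```

View pics/w2.png

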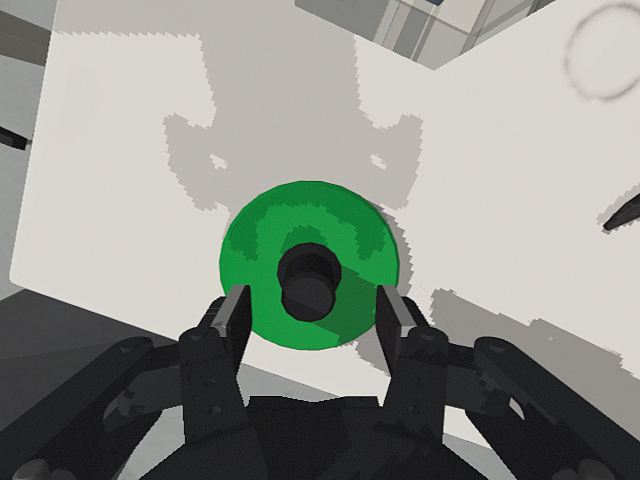

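Run:
```python
from rig import env
from h import *
w=env.camera("wrist");st=env.read_state();print(st["position"])
for p in (wpt(w,st,308,297,.047),wpt(w,st,*green(w["img"],(210,170,410,360))[:2],.015)):print(p,tool(st,[p[0],p[1],.034]))
```

```text
[ 0.41286987 -0.23601646  0.0638962 ]
[ 0.41243601 -0.23346205  0.047     ] [ 0.05574119 -0.25546279  2.98941319]
[ 0.41527202 -0.23183334  0.015     ] [ 0.3799436  -0.29846474  2.9894944 ]
```

```bash
python3 -m pendant '[[0.1,-0.25,1,0],[0,0,1,0],[0,0,0.9,0],[0,0,0,0],[0,0,0,0]]'
```

```text
t: 2.65
position: [0.4125, -0.2322, 0.0339]
ee_rot: [-3.081, -0.61, 0.001]
wrist_force: [-0.1, 0.8, -0.7]
width: 0.649
```

```bash
python3 -m pendant '[[0,0,0,0],[0,0,0,0],[0,0,0,0],[0,0,0,0],[0,0,0,0]]' 0 40
```

```text
t: 3.15
position: [0.4129, -0.2325, 0.0347]
ee_rot: [3.081, 0.61, 0.001]
wrist_force: [-0.9, 0.8, 5.4]
width: 0.287
```

Run:
```python
from rig import env
from h import *
w=env.camera("wrist");st=env.read_state();print(st["t"],st["position"],st["width"],st["wrist_force"])
cv2.imwrite("pics/w3.png",w["img"][:,:,::-1])
```

```text
3.2 [ 0.41286969 -0.23256046  0.03473459] 0.29349166137835087 [-0.26604861  0.56439823  6.76705707]
```

View pics/w3.png

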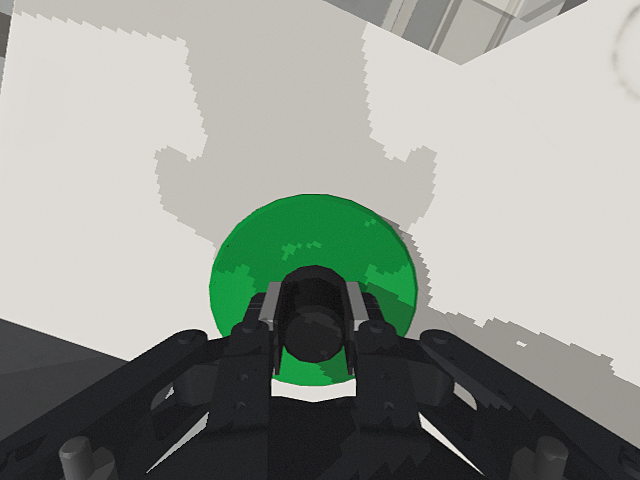

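Gripped (25 mm opening, knob between the pads at about (315,315)). Lifting.

```bash
python3 -m pendant '[[0,0,-0.5,0],[0,0,-1.5,0],[0,0,-3,0],[0,0,-3,0],[0,0,-2.5,0]]' - 50
```

```text
t: 3.7
position: [0.4125, -0.2323, 0.1407]
ee_rot: [3.082, 0.61, 0.001]
wrist_force: [1.7, -0.5, -0.5]
width: 0.283
```

Run:
```python
from rig import env
from h import *
w=env.camera("wrist");t=env.camera("top");s=env.camera("scene");st=env.read_state();print(st["t"],st["position"],st["width"],st["wrist_force"],st["q"])
# pot rim: refine by template score in top
def circ(P,r,z,n=90):
    a=np.linspace(0,2*np.pi,n);return np.c_[P[0]+r*np.cos(a),P[1]+r*np.sin(a),0*a+z]
out=[]
for cam,b in((t,(135,235,200,290)),(s,(215,170,265,212))):
    x0,y0,x1,y1=b;f=6
    im=cv2.resize(cam["img"][y0:y1,x0:x1],None,fx=f,fy=f,interpolation=2);raw=im.copy()
    P=(.4255,.317)
    for r,z in((.045,.06),(.041,.06),(.045,0)):
        cv2.polylines(im,[np.int32((proj(cam,circ(P,r,z))-[x0,y0]+.5)*f)],1,(255,0,0),1)
    out.append(np.vstack([raw,im]))
h=max(o.shape[0] for o in out)
g=np.hstack([cv2.copyMakeBorder(o,0,h-o.shape[0],0,0,0) for o in out]);cv2.imwrite("pics/pot.png",cv2.resize(g,None,fx=.87,fy=.87)[:,:,::-1]);print(g.shape)
w_=w["img"];cv2.imwrite("pics/w4.png",w_[:,:,::-1])
```

```text
3.85 [ 0.41337962 -0.23287167  0.1406789 ] 0.2829520653216942 [-0.76536245 -0.4624947  -0.93250914] [ 0.59310101  0.33423722 -0.17586919  2.10211063  0.0889162   0.70847243
 -0.82084575]
(660, 690, 3)
```

View pics/pot.png

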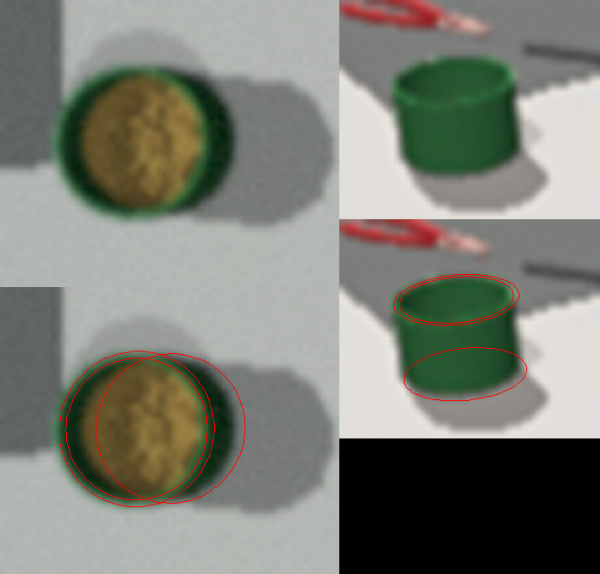

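View pics/w4.png

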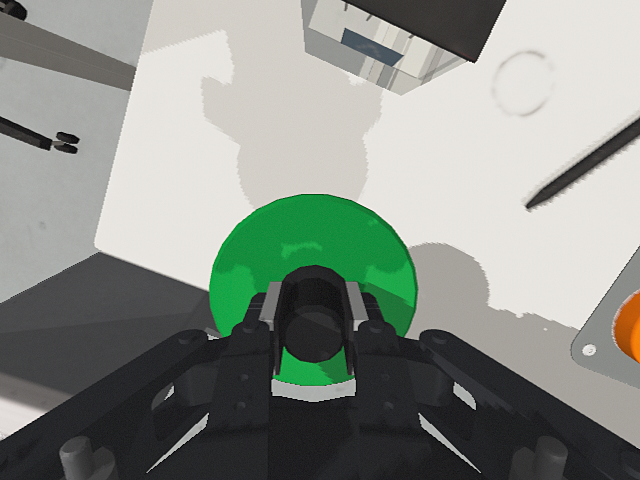

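Lid is held level. Carrying it round to short of the pot, so the wrist camera can see the pot.

```bash
python3 -m pendant '[[0.8,-1.6,0,0],[1.6,-3.2,0,0],[1.6,-3.2,0,0],[1.6,-3.2,0,0],[1.6,-3.2,0,0]]'
```

```text
t: 4.35
position: [0.4232, -0.0704, 0.138]
ee_rot: [-3.081, -0.609, 0.004]
wrist_force: [0.9, 1.0, -1.0]
width: 0.286
```

```bash
python3 -m pendant '[[1.6,-3.2,0,0],[1.4,-3.2,0,0],[0.8,-3.5,0,0],[0.8,-3.5,0,0],[0.8,-3.5,0,0]]'
```

```text
t: 4.85
position: [0.4085, 0.1061, 0.138]
ee_rot: [-3.082, -0.61, 0.004]
wrist_force: [0.8, 0.3, -0.4]
width: 0.287
```

```bash
python3 -m pendant '[[0.8,-3.5,0,0],[0.2,-3.5,0,0],[-0.5,-3.2,0,0],[-0.5,-3.2,0,0],[-0.5,-3,0,0]]'
```

```text
t: 5.35
position: [0.3411, 0.2554, 0.138]
ee_rot: [3.081, 0.611, -0.004]
wrist_force: [-0.3, 1.1, -0.3]
width: 0.287
```

Run:
```python
from rig import env
from h import *
w=env.camera("wrist");st=env.read_state();print(st["t"],st["position"],st["ee_rot"],st["width"],st["wrist_force"],st["q"],tool(st,[.425,.32,.1]))
cv2.imwrite("pics/w5.png",w["img"][:,:,::-1])
```

```text
5.4 [0.33852673 0.25972502 0.13835185] [-3.07730569 -0.61907137  0.00388969] 0.2861577517837358 [-2.68407784  4.53140962 -1.05870804] [-0.35803237  0.29678127 -0.42061143  2.19299085  0.18411633  0.68540581
 -2.07924419] [10.31275317 -2.20296036  3.82226765]
```

View pics/w5.png

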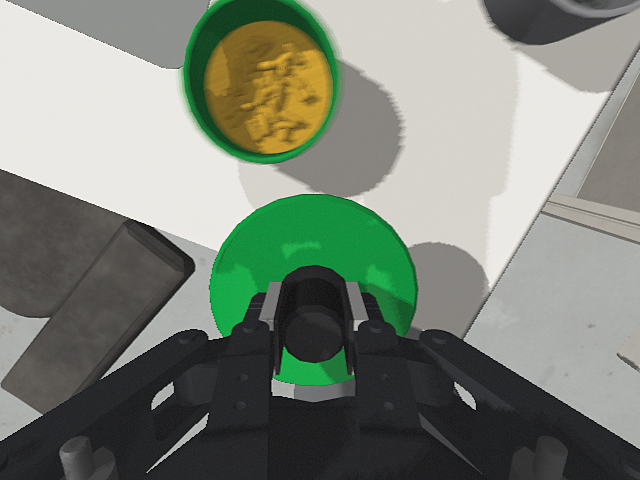

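The wrist view shows the green pot with brass, rim at about (262,75) with its top edge just cut off, and the lid held level. I'll fit the rim now the arm has settled.

Run:
```python
from rig import env
from h import *
from scipy.optimize import least_squares
st=env.read_state();w=env.camera("wrist");st2=env.read_state();print(st["position"],st2["position"],st["qvel"].round(3))
h=cv2.cvtColor(w["img"],cv2.COLOR_RGB2HSV)
m=((h[...,0]>45)&(h[...,0]<85)&(h[...,1]>90)).astype(np.uint8);m[185:]=0;m[:,:150]=0;m[:,360:]=0
k=max(cv2.findContours(m,0,1)[0],key=cv2.contourArea);k=cv2.convexHull(k)[:,0,:].astype(float)
k=k[(k[:,1]>3)]
P=np.array([wpt(w,st2,u,v,.06)[:2] for u,v in k])
f=least_squares(lambda x:np.hypot(P[:,0]-x[0],P[:,1]-x[1])-x[2],[.425,.32,.045],loss="soft_l1",f_scale=.001)
print(f.x,np.abs(f.fun).max(),len(P))
f=least_squares(lambda x:np.hypot(P[:,0]-x[0],P[:,1]-x[1])-.045,[.425,.32],loss="soft_l1",f_scale=.001);print(f.x)
print(tool(st2,[*f.x,.1]))
# lid centre in hand: disc top, z = tcp-.019
i=m*0;h2=((h[...,0]>45)&(h[...,0]<85)&(h[...,1]>90)).astype(np.uint8);h2[:188]=0
kk=cv2.convexHull(max(cv2.findContours(h2,0,1)[0],key=cv2.contourArea))[:,0,:].astype(float);kk=kk[kk[:,1]<300]
Q=np.array([wpt(w,st2,u,v,st2["position"][2]-.019)[:2] for u,v in kk])
g=least_squares(lambda x:np.hypot(Q[:,0]-x[0],Q[:,1]-x[1])-.05,st2["position"][:2],loss="soft_l1",f_scale=.001);print("lid",g.x,tool(st2,[*g.x,st2["position"][2]]),np.abs(g.fun).max())
a=np.linspace(0,6.28,80)
cv2.imwrite("pics/w6.png",w["img"][:,:,::-1])
```

```text
[0.33852673 0.25972502 0.13835185] [0.33983325 0.25766003 0.13826925] [ 0.046 -0.008  0.019  0.004 -0.007  0.002  0.146]
[0.4253547  0.31689549 0.04410655] 0.00029306942275940384 42
[0.42586533 0.31740028]
[10.25355754 -2.17016469  3.80847361]
lid [0.33713497 0.25666039] [-0.28748472 -0.01232264  0.0006373 ] 0.0016566521165439912
```

```bash
python3 -m pendant '[[1.6,-0.4,0,0],[3,-0.6,0,0],[3,-0.6,0,0],[2.2,-0.5,0,0],[0.6,-0.1,0.5,0]]'
```

```text
t: 5.95
position: [0.4326, 0.3151, 0.1334]
ee_rot: [-3.082, -0.608, -0.001]
wrist_force: [-1.1, -0.2, -1.0]
width: 0.286
```

```bash
python3 -m pendant '[[0,0,1,0],[0,0,1,0],[0,0,0.7,0],[0,0,0,0],[0,0,0,0]]'
```

```text
t: 6.45
position: [0.4302, 0.3144, 0.1071]
ee_rot: [3.081, 0.61, -0.001]
wrist_force: [-0.2, 0.9, -0.9]
width: 0.281
```

Run:
```python
from rig import env
from h import *
st=env.read_state();w=env.camera("wrist");t=env.camera("top");s=env.camera("scene");st2=env.read_state();print(st["position"],st2["position"],st["ee_rot"],st2["wrist_force"],tool(st2,[.4259,.3174,.085]))
def circ(P,r,z,n=90):
    a=np.linspace(0,2*np.pi,n);return np.c_[P[0]+r*np.cos(a),P[1]+r*np.sin(a),0*a+z]
o=[]
for cam,b in((t,(130,220,197,287)),(s,(205,150,272,217))):
    x0,y0,x1,y1=b;f=6
    im=cv2.resize(cam["img"][y0:y1,x0:x1],None,fx=f,fy=f,interpolation=2)
    o.append(im)
cv2.imwrite("pics/p7.png",np.hstack(o)[:,:,::-1]);cv2.imwrite("pics/w7.png",w["img"][:,:,::-1])
```

```text
[0.43016756 0.31444734 0.1071175 ] [0.43075457 0.31487857 0.10775618] [ 3.08142417e+00  6.10198815e-01 -8.04075316e-04] [-0.47451103 -0.46877691 -0.01840037] [-0.35486022 -0.41783823  2.27533853]
```

View pics/p7.png

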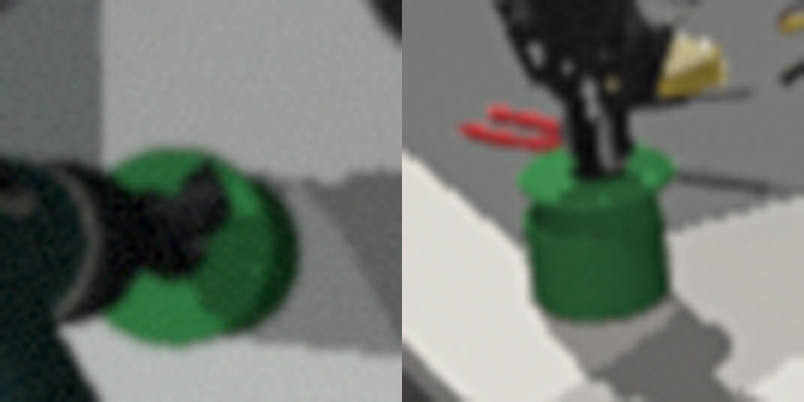

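View pics/w7.png

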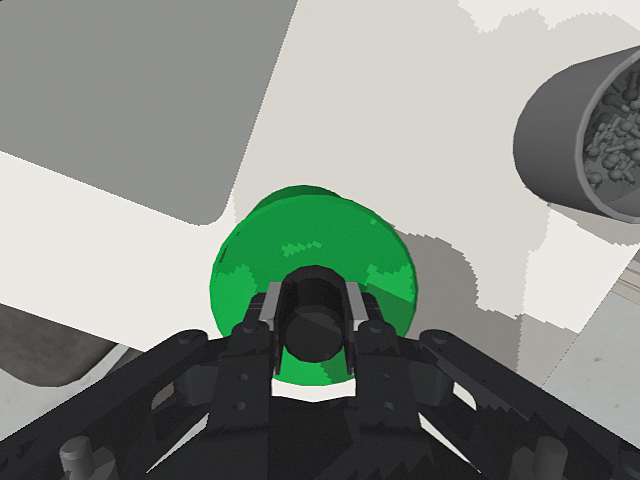

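Run:
```python
from rig import env
from h import *
st=env.read_state();w=env.camera("wrist")
T=np.eye(4);T[:3,:3]=R.from_rotvec(st["ee_rot"]).as_matrix();T[:3,3]=st["position"]
M=np.linalg.inv(T@np.array(w["hand_eye"]))
im=w["img"].copy()
a=np.linspace(0,6.28,200)
def dr(P,r,z,col):
    X=np.c_[P[0]+r*np.cos(a),P[1]+r*np.sin(a),0*a+z,0*a+1]@M.T
    uv=X[:,:3]@w["mtx"].T;uv=uv[:,:2]/uv[:,2:];cv2.polylines(im,[np.int32(uv*16)],1,col,1,shift=4)
dr((.4259,.3174),.045,.06,(255,0,0))
p=st["position"];dr(p[:2],.05,p[2]-.019,(0,0,255))
cv2.imwrite("pics/w8.png",cv2.resize(im[150:330,190:440],None,fx=3,fy=3,interpolation=2)[:,:,::-1])
```

```text
(no output)
```

View pics/w8.png

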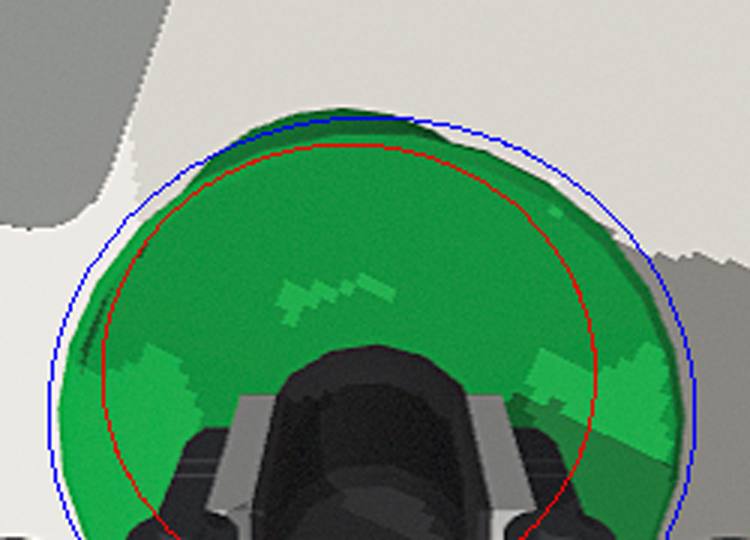

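Run:
```python
from rig import env
from h import *
st=env.read_state();w=env.camera("wrist")
T=np.eye(4);T[:3,:3]=R.from_rotvec(st["ee_rot"]).as_matrix();T[:3,3]=st["position"]
M=np.linalg.inv(T@np.array(w["hand_eye"]))
im=cv2.resize(w["img"][150:330,190:440],None,fx=3,fy=3,interpolation=2)
a=np.linspace(0,6.28,200)
def dr(P,r,z,col):
    X=np.c_[P[0]+r*np.cos(a),P[1]+r*np.sin(a),0*a+z,0*a+1]@M.T
    uv=X[:,:3]@w["mtx"].T;uv=uv[:,:2]/uv[:,2:];cv2.polylines(im,[np.int32(((uv-[190,150]+.5)*3)*16)],1,col,1,shift=4)
dr((.4259,.3174),.045,.06,(255,0,0));dr((.4259,.3174),.045,.0,(255,255,0))
p=st["position"]
q=p+T[:3,:3]@[-.002,0,0];dr(q[:2],.05,p[2]-.022,(0,0,255));dr(q[:2],.034,p[2]-.032,(0,0,255))
cv2.imwrite("pics/w9.png",im[:,:,::-1]);print(st["t"])
```

```text
6.65
```

View pics/w9.png

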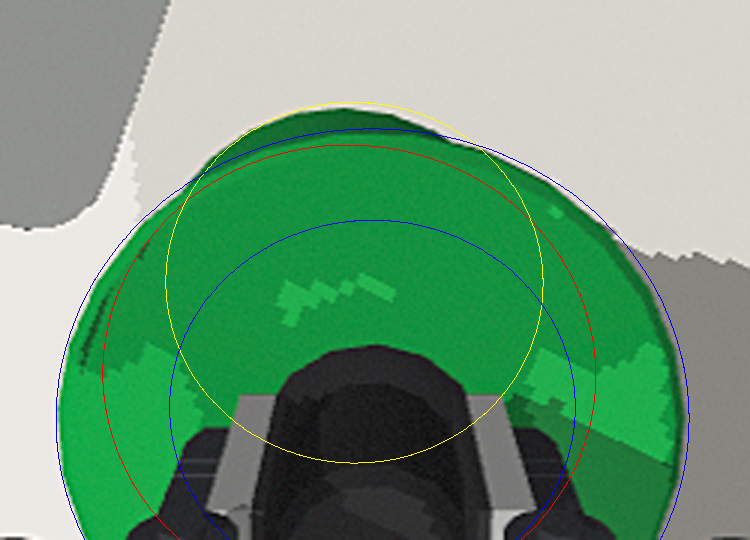

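```bash
python3 -m pendant '[[-0.25,-0.5,0,0],[0,0,0.4,0],[0,0,0.4,0],[0,0,0.4,0],[0,0,0.3,0]]'
```

```text
t: 7.2
position: [0.4263, 0.3181, 0.0916]
ee_rot: [3.081, 0.61, -0.001]
wrist_force: [0.6, -0.3, -1.0]
width: 0.285
```

```bash
python3 -m pendant '[[0,0,0.2,0],[0,0,0.2,0],[0,0,0.1,0],[0,0,0.1,0],[0,0,0,0]]'
```

```text
t: 7.7
position: [0.4264, 0.3183, 0.0862]
ee_rot: [3.082, 0.61, -0.0]
wrist_force: [0.5, 0.4, -1.6]
width: 0.285
```

Run:
```python
from rig import env
from h import *
st=env.read_state();w=env.camera("wrist");t=env.camera("top");s=env.camera("scene");st2=env.read_state();print(st["position"],st2["position"],st["ee_rot"],st2["wrist_force"],st2["torque"])
o=[]
for cam,b in((t,(130,220,197,287)),(s,(205,150,272,217))):
    x0,y0,x1,y1=b;f=6
    o.append(cv2.resize(cam["img"][y0:y1,x0:x1],None,fx=f,fy=f,interpolation=2))
cv2.imwrite("pics/p10.png",np.hstack(o)[:,:,::-1]);cv2.imwrite("pics/w10.png",w["img"][:,:,::-1])
```

```text
[0.42637422 0.31833581 0.08618608] [0.42645918 0.31840532 0.08634708] [ 3.08179895e+00  6.09757948e-01 -1.66727232e-04] [-0.33652554 -0.22140304 -1.68323179] [ 0.04309129 -0.04431856 -0.00096027]
```

View pics/p10.png

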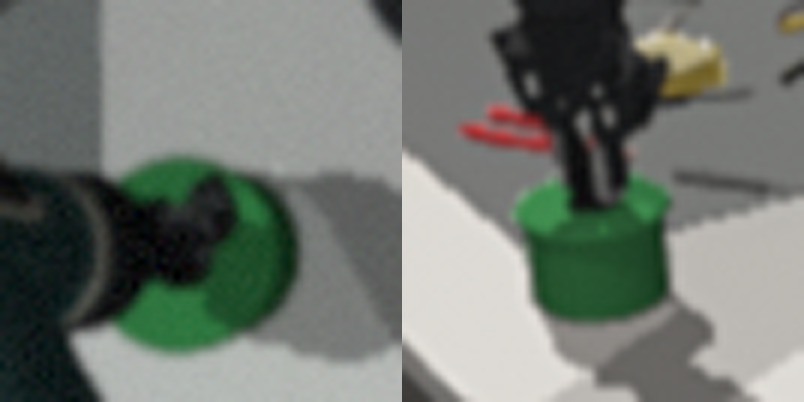

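View pics/w10.png

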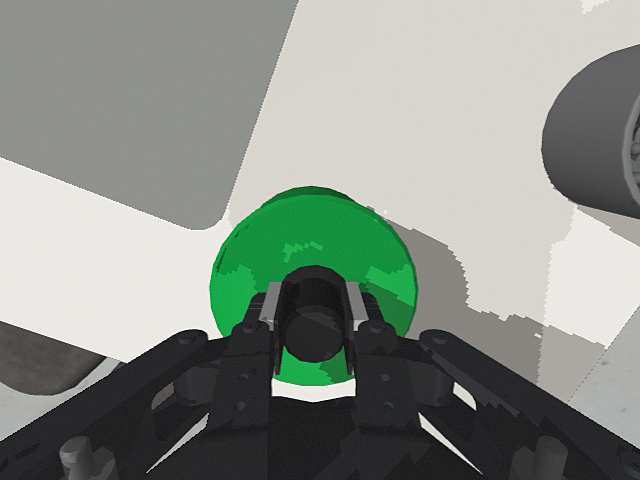

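Nearly down (about 1.5 mm left) and centred in both views. Lowering gently until contact.

```bash
python3 -m pendant '[[0,0,0.05,0],[0,0,0.05,0],[0,0,0.05,0],[0,0,0,0],[0,0,0,0]]'
```

```text
t: 8.35
position: [0.4264, 0.3184, 0.0848]
ee_rot: [3.082, 0.61, 0.0]
wrist_force: [-0.3, -0.2, 1.2]
width: 0.282
```

```bash
python3 -m pendant '[[0,0,0.05,0],[0,0,0,0],[0,0,0,0],[0,0,0,0],[0,0,0,0]]'
```

```text
t: 8.85
position: [0.4264, 0.3184, 0.0848]
ee_rot: [3.082, 0.61, 0.0]
wrist_force: [-2.0, -2.0, 5.2]
width: 0.283
```

Contact at 5 N, at the height expected for a seated lid. Releasing.

```bash
python3 -m pendant '[[0,0,0,0],[0,0,0,0],[0,0,0,0],[0,0,0,0],[0,0,0,0]]' 5.5
```

```text
t: 9.35
position: [0.4264, 0.3184, 0.0841]
ee_rot: [3.082, 0.61, -0.0]
wrist_force: [-0.0, 0.4, -0.2]
width: 0.642
```

```bash
python3 -m pendant '[[0,0,-0.5,0],[0,0,-1.5,0],[0,0,-3,0],[0,0,-3,0],[0,0,-3,0]]'
```

```text
t: 9.85
position: [0.4263, 0.3186, 0.1966]
ee_rot: [-3.081, -0.61, -0.001]
wrist_force: [1.3, -0.3, -0.5]
width: 0.65
```

```bash
python3 -m pendant '[[-2,0,-2,0],[-3,0,-2,0],[-3,0,0,0],[-2,0,0,0],[0,0,0,0]]'
```

```text
t: 10.35
position: [0.3319, 0.2796, 0.2355]
ee_rot: [3.08, 0.612, 0.002]
wrist_force: [1.0, 0.1, -0.2]
width: 0.645
```

Run:
```python
from rig import env
from h import *
st=env.read_state();w=env.camera("wrist");t=env.camera("top");s=env.camera("scene");print(st["t"],st["position"],st["width"],st["wrist_force"])
def circ(P,r,z,n=90):
    a=np.linspace(0,2*np.pi,n);return np.c_[P[0]+r*np.cos(a),P[1]+r*np.sin(a),0*a+z]
o=[]
for cam,b in((t,(130,190,197,290)),(s,(205,150,272,217))):
    x0,y0,x1,y1=b;f=6
    im=cv2.resize(cam["img"][y0:y1,x0:x1],None,fx=f,fy=f,interpolation=2);r=im.copy()
    for P,q,z in(((.4262,.318),.05,.065),((.4262,.318),.045,0)):
        cv2.polylines(im,[np.int32((proj(cam,circ(P,q,z))-[x0,y0]+.5)*f)],1,(255,0,0),1)
    o.append(r if b[1]==190 else np.vstack([r,im]))
h=max(i.shape[0] for i in o);g=np.hstack([cv2.copyMakeBorder(i,0,h-i.shape[0],0,0,0) for i in o])
cv2.imwrite("pics/p11.png",cv2.resize(g,None,fx=.74,fy=.74)[:,:,::-1]);cv2.imwrite("pics/w11.png",w["img"][:,:,::-1])
```

```text
10.35 [0.33194558 0.2795707  0.23553608] 0.645313997909529 [ 0.97718214  0.11136335 -0.24727865]
```

View pics/p11.png

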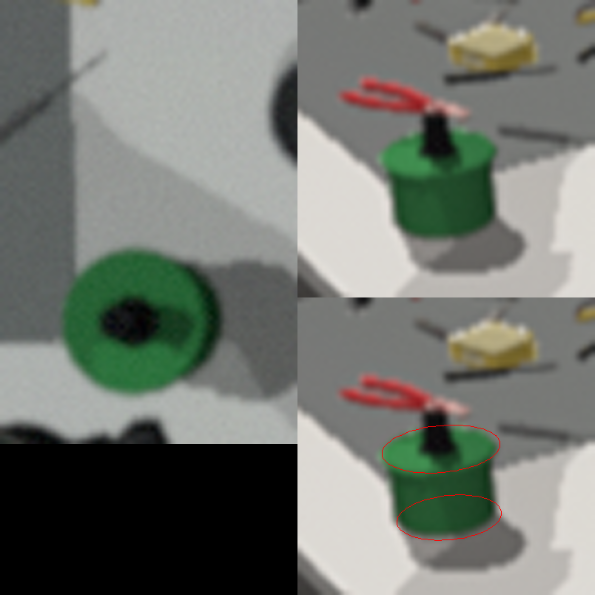

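View pics/w11.png

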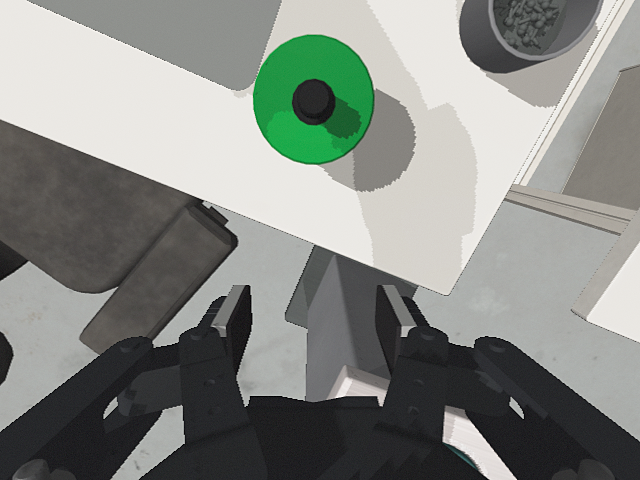

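The lid is centred on the green pot at wrist px (314,99) and looks level in the scene view. The grey pot is still open and the gripper is clear. Handing in.

```bash
python3 -m pendant '[[0,0,0,0],[0,0,0,0],[0,0,0,0],[0,0,0,0],[0,0,0,0]]' && python3 -c "
from rig import env
print(env.finish_job())"
```

```text
t: 11.0
position: [0.334, 0.2803, 0.2341]
ee_rot: [3.082, 0.61, -0.001]
wrist_force: [0.8, 0.4, 0.0]
width: 0.648
the job is handed in; nothing more can be done
None
```

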